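Shut and latch the bead case

TASK

The lid of the larger bead case stands ajar: push it fully shut, then press its three latches all the way down in this order: the wide one in the middle, the narrow one on the robot's left, the narrow one on the robot's right. Only push and press: do not lift, carry or shove the case, do not open the lid wide, and leave everything else on the table where it is.

Things in the scene. Friction and masses are not known exactly. Their poses are not given: they have to be found in the camera images.
- bead_case: the larger bead case, 170 mm deep (its x), 240 mm wide (its y), 30 mm high without lid, about 0.9 kg, loose on the table; origin: centre of its underside, x away from the robot (yaw within 0.3 rad), z up. A 32 mm deep flat ledge along its front (-x) edge, 30 mm above the table, carries three push latches in a row; behind it are bead compartments under a hinged lid
- lid (a joint): angle of the larger case's lid (rad): 0 shut, grows as it opens; starts at 0.3 to 0.75 and stays where it is left (about 1 to 2 N at lid_press moves it down, with a hard stop when shut). Hinge line: along the case's y, 80 mm behind the case's centre, 30 mm above the table, so the raised edge is towards the robot
- lid_press (a point): point on the lid's top side, 80 mm from the hinge line, halfway across; z is the lid's outward normal, x runs along the lid to the hinge. The lid is a 5 mm clear panel with a white rim, 128 mm from hinge to free edge, 236 mm wide; with the lid shut this point is straight above the case's origin, 35 mm above the table
- lid_edge (a point): middle of the free edge of the lid (top side), 128 mm from the hinge line, above the case's -48 mm x when shut
- latch_mid (a joint): how far the wide white latch in the middle of the ledge, cap 20 mm (case x) x 56 mm (case y), is pressed (m): 0 to 0.0015 at the start, 0.008 fully down; needs about 3 N all the way, then a hard stop, and stays down when let go
- latch_mid_top (a point): centre of the top of that latch (mid), 69 mm in front of the case's centre; 41 mm above the table with the latch up, 33 mm when it is down (3 mm above the ledge); it moves with the latch
- latch_left (a joint): how far the narrow white latch at the robot's left (+y) end of the ledge, cap 20 x 26 mm, 85 mm from the middle one, is pressed (m): 0 to 0.0015 at the start, 0.008 fully down; needs about 3 N all the way, then a hard stop, and stays down when let go
- latch_left_top (a point): centre of the top of that latch (left), 69 mm in front of the case's centre; 41 mm above the table with the latch up, 33 mm when it is down (3 mm above the ledge); it moves with the latch
- latch_right (a joint): how far the narrow white latch at the robot's right (-y) end of the ledge, cap 20 x 26 mm, 85 mm from the middle one, is pressed (m): 0 to 0.0015 at the start, 0.008 fully down; needs about 3 N all the way, then a hard stop, and stays down when let go
- latch_right_top (a point): centre of the top of that latch (right), 69 mm in front of the case's centre; 41 mm above the table with the latch up, 33 mm when it is down (3 mm above the ledge); it moves with the latch
- small_case: the other, smaller bead case (130 x 180 x 31 mm high), already shut, with one flat closed catch: leave it alone; origin: centre of its underside
- spool: small wooden thread spool, 38 mm across, 38 mm high, standing on the small case; origin: centre of its underside
- bead_jar: small clear jar with a metal cap, 48 mm across, 52 mm high; origin: centre of its underside
- tumbler: drinking glass, 68 mm across, 90 mm high; origin: centre of its underside
- plate: blue plate, 190 mm across, 18 mm high; origin: centre of its underside
- phone: phone lying flat, 150 x 74 x 9 mm; origin: centre of its underside
- tin: flat round metal tin, 56 mm across, 17 mm high; origin: centre of its underside

How it is judged:
By the outcome, as a careful person would: the job done as asked, in the order asked, and still so for the second after the job is handed in, with the robot touching nothing.
It also fails if it takes over 48 s, if anything falls off the work surface, if the arm or the gripper's body presses on something with over 40 N, if the wrist force passes 120 N, or if a joint passes its speed limit or range.

ROBOT

A 7-joint arm with a two-finger parallel gripper is mounted at the origin on the work surface. World frame = base frame: x ahead of the robot, y to its left, z up, the work surface at z = 0. Lengths are in m, angles in rad, forces in N, time in s.
With the tool pointing down it reaches from about 0.35 to 0.9 m from the base axis. Payload 8.1 kg.
Tool frame: the origin (TCP) lies at the very end of the fingers, on their centre line; the grasp point (between the pads) lies 19 mm behind it; z points along the fingers, y is the line along which they close (so a half turn about z gives the same grasp; the last joint's range is limited). The gripper opens to 85 mm and grips with 20 to 120 N. Pads are 22 mm wide; open, the fingers measure 114 mm over their backs; the gripper's body (76 mm by 85 mm) begins 54 mm behind the grasp point. The pads swing forward as they close: fully open they stand 13 mm farther back than shut.
Start: joints at [-1.385, 0.434, 0.025, 1.573, -0.012, 1.134, -0.075], TCP at [0.178, 0.599, 0.231] pointing down, gripper open.
Joint ranges: [-2.62, 2.62], [-0.44, 2.09], [-1.27, 1.32], [0.08, 2.57], [-1.32, 4.46], [0.12, 2], [-2.74, 2.74]. Speed limits (rad/s): [2.22, 2.22, 3.01, 3.01, 3.14, 3.14, 3.14].

INTERFACE

Orientations are given as a rotation vector (axis times angle).
In Python, from workcell import r gives the robot as it stands.
- The arm moves only by the tool servo_tool, never from a script. Its argument "series" is a list of rows, each an object of numbers: "x", "y", "z": the shift along the tool's x, y, z in units of 50 mm (1.0 is 50 mm); "wx", "wy", "wz": the turn, a rotation vector about the tool's x, y, z in degrees; "gripper": the closure in counts, from 0 (fully open) to 255 (shut). In form: [{"x": .., "y": .., "z": .., "wx": .., "wy": .., "wz": .., "gripper": ..}, ...]. A call has 1 to 8 rows; each row shifts and turns the commanded pose from where the row before left it, along the tool's axes as they then stand; what a row does not reach is not made up. A row lasts 1/8 s, in which the tool goes at most 62.5 mm and 10.7 degrees, less where a joint would pass 70% of its speed; a pose out of reach is approached as far as the arm can. A call is refused whole if a number of a shift passes 1 or a number of a turn 10.7, either way. A call with a gripper value outside its range is refused whole. The fingers move at their own pace and stop on an object; "newtons" is the grip in N (left out, the last holds). Time passes only in rows, so rows that do not move let the fingers close. It gives the time, the measured TCP pose, the force, the opening and the grip force at its end, in the units of the state.
- r.observe(): the state, without advancing time (a new reading comes with each control period).
- r.grab_frame(name): name is "scene" or "top" or "wrist"; returns a dict with "img" (480x640x3 uint8, red, green, blue), "range_z" (480x640 float32, m along the optical axis (not along the pixel's ray), 0 where there is no reading), "fx", "fy", "cx", "cy" (pixels), "k1" (the pictures are not rectified: a ray, as slopes to the right and down, at radius r is drawn at 1 + k1 r^2 times it, then the intrinsics apply), "world_to_cam" (4x4, takes a point from world to camera coordinates). Camera axes: x right, y down, z forward; pixel columns grow to the right and rows downward; lengths in m; the calibration is good to about 2 mm. A picture is of the moment at which its call begins.
- r.close_job(): hands the job in; it is judged then, once.
The state is a dict: "t": time; "qpos": joint angles; "joint_velocities": joint speeds; "effort": joint torques, N m; "eef_pos": TCP position; "orientation": TCP orientation; "ft_force": force on the tool from outside, world axes, zero at the start; "wrist_torque": the same for the moment, N m; "gripper_width": opening from 0.0 (shut) to 1.0 (fully open); "grasp_force": force on a finger pad.
Only numpy, scipy, OpenCV 4.12 (cv2) and the standard library are available. Lean on these libraries where they do the work, as an engineer would, in place of code of your own. Each camera call takes 0.05 s, during which the arm holds its last target. There are 200 camera calls.

## Working session

There is one attempt and no reset: what is moved stays moved. The work goes in short steps, Python scripts to look and compute and a tool call to move; the robot and the scene stay as the last step left them, time stands still between calls to the robot, and variables do not carry over. Pictures are saved under pics/ and viewed, at most 10 in all, crops included, and the job is handed in when it is done.

Besides the shell and the picture viewer there is one more tool, called after ">>>" as name([rows], argument=value, ...), one row to a line, values as JSON. servo_tool: Moves the arm, as the interface text tells. Its arguments: {"type":"object","properties":{"series":{"type":"array","items":{"type":"object","properties":{"x":{"type":"number"},"y":{"type":"number"},"z":{"type":"number"},"wx":{"type":"number"},"wy":{"type":"number"},"wz":{"type":"number"},"gripper":{"type":"number"}}}},"newtons":{"type":"number"}},"required":["series"]}

```bash
ls; mkdir -p pics
cat > h.py <<'E'
import numpy as np, cv2
from workcell import r
def save(n,f,crop=None,s=1):
    im=f["img"][:,:,::-1]
    if crop: im=im[crop[1]:crop[3],crop[0]:crop[2]]
    cv2.imwrite(f"pics/{n}.png",cv2.resize(im,None,fx=s,fy=s))
def ray(f,u,v):
    K=np.array([[f["fx"],0,f["cx"]],[0,f["fy"],f["cy"]],[0,0,1.]])
    p=cv2.undistortPoints(np.array([[[u,v]]],float),K,np.array([f["k1"],0,0,0,0.]))[0,0]
    M=np.array(f["world_to_cam"]);R=M[:3,:3];o=-R.T@M[:3,3]
    return o,R.T@np.array([p[0],p[1],1.])
def onz(f,u,v,z):
    o,d=ray(f,u,v); return o+d*(z-o[2])/d[2]
def depth(f,u,v):
    o,d=ray(f,u,v); return o+d*f["range_z"][int(v),int(u)]
E
python3 - <<'E'
from h import *
for n in ("top","scene"):
    f=r.grab_frame(n); save(n+"1",f); np.savez(n+"1.npz",**f)
    print(n,f["k1"],f["fx"],np.round(ray(f,320,240),3))
print(r.observe())
E
```

```text
pics
top -0.054815797303331165 524.2249150031181 [[ 0.369  0.014  1.38 ]
 [ 0.154 -0.029 -0.988]]
scene 0.016400350947287992 487.0224174386486 [[ 1.111 -0.681  0.768]
 [-0.485  0.591 -0.645]]
{'t': 0.1, 'qpos': array([-1.38459059,  0.43514602,  0.02500673,  1.57399628, -0.0115939 ,
        1.13403392, -0.07508778]), 'joint_velocities': array([ 0.0002261 , -0.00126067,  0.00030834, -0.00363475, -0.00142319,
        0.00056461,  0.00182986]), 'effort': array([ 3.48854352e-03, -6.71750879e+01,  1.02865085e+00, -3.16898060e+01,
        1.59265730e-02,  7.29894862e-03,  2.39448269e-05]), 'eef_pos': array([0.17794519, 0.59865402, 0.23061318]), 'orientation': array([-4.52203054e-01, -3.10881799e+00,  2.25792287e-03]), 'ft_force': array([ 0.41450765, -0.29763628, -0.52101698]), 'wrist_torque': array([ 0.03113316,  0.00475155, -0.05371006]), 'grasp_force': 0.0, 'gripper_width': 1.002355008173932}
```

View pics/top1.png

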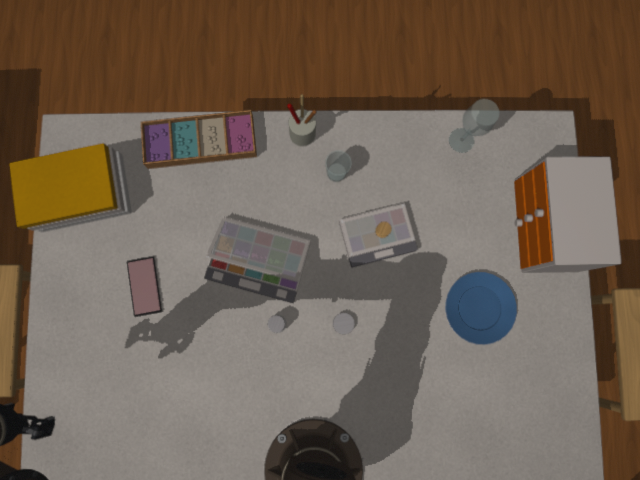

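View pics/scene1.png

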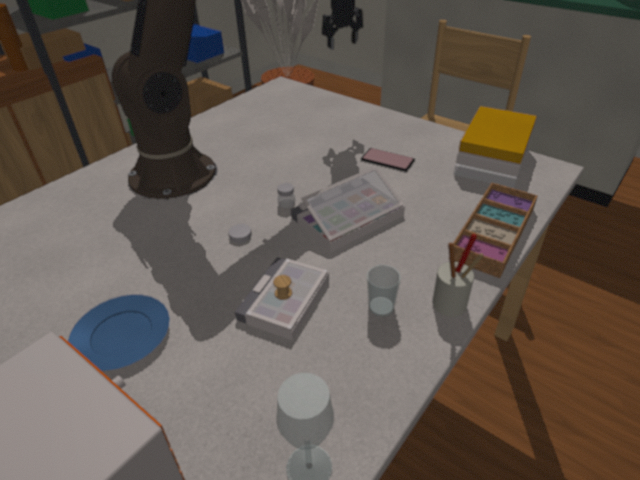

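The top view shows the larger case centred near (257,258). Its latches are at about (225,275), (250,284) and (280,294), and the lid's free edge runs along (208,255)–(302,275). The jar (277,323) and tin (344,322) lie in front of the case.

Run:
```python
from h import *
f=dict(np.load("top1.npz"))
save("topc",f,(190,200,330,340),5)
hsv=cv2.cvtColor(f["img"],cv2.COLOR_RGB2HSV)
m=((hsv[...,1]<50)&(hsv[...,2]>95)).astype(np.uint8); 
box=np.array([[203,266],[212,263],[306,290],[296,302],[203,283]]);mm=np.zeros_like(m);cv2.fillPoly(mm,[box],1)
n,l,s,c=cv2.connectedComponentsWithStats(m*mm,connectivity=4)
for i in range(1,n):
    if s[i,4]>20: print(s[i],c[i].round(1),onz(f,*c[i],.040).round(4))
print([depth(f,u,v).round(3) for u,v in [(250,285),(210,254),(302,276),(231,217),(309,237)]])
```

```text
[203 264   6  20  65] [204.6 273.3] [0.4943 0.272  0.04  ]
[213 272   9   8  48] [217.2 275.5] [0.4884 0.2394 0.04  ]
[239 280  21  10 114] [249.  284.4] [0.4649 0.1578 0.04  ]
[277 290   9   8  48] [281.  293.2] [0.4415 0.0761 0.04  ]
[array([0.463, 0.156, 0.037]), array([0.537, 0.249, 0.093]), array([0.488, 0.022, 0.005]), array([ 0.649,  0.212, -0.   ]), array([0.592, 0.003, 0.001])]
```

View pics/topc.png

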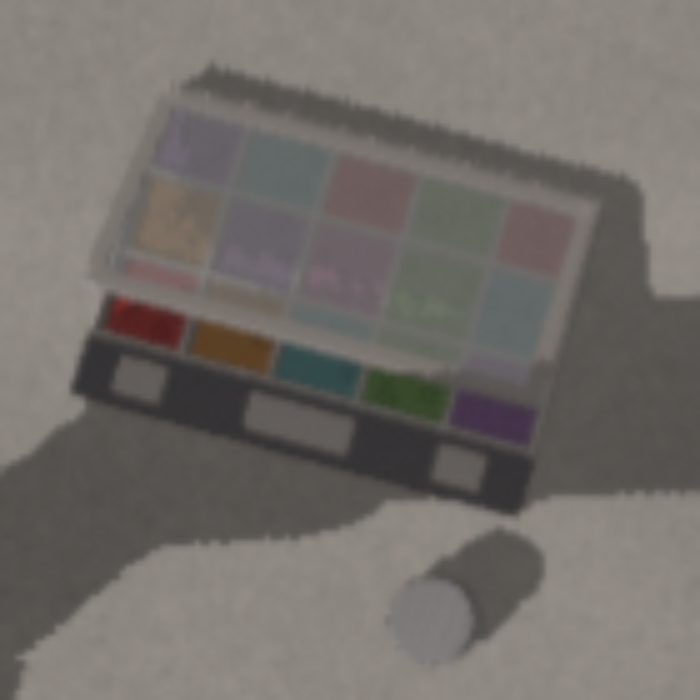

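The case has yaw of about -0.28 and its origin is near (0.531, 0.139). The lid angle is about 0.54. The tool's y axis already lines up with the case's y, so no turn is needed.

>>> servo_tool([
  {"x":-0.94,"y":-0.68,"gripper":255},
  {"x":-0.94,"y":-0.68,"gripper":255},
  {"x":-0.94,"y":-0.68,"gripper":255},
  {"x":-0.94,"y":-0.68,"gripper":255},
  {"x":-0.94,"y":-0.68,"gripper":255},
  {"x":-0.94,"y":-0.68,"gripper":255},
  {"x":-0.94,"y":-0.68,"gripper":255},
  {"x":-0.94,"y":-0.68,"gripper":255},
], newtons=30)

```text
$.series[0]: bad value
```

>>> servo_tool([
  {"x":-0.94,"y":-0.68,"z":0,"wx":0,"wy":0,"wz":0,"gripper":255},
  {"x":-0.94,"y":-0.68,"z":0,"wx":0,"wy":0,"wz":0,"gripper":255},
  {"x":-0.94,"y":-0.68,"z":0,"wx":0,"wy":0,"wz":0,"gripper":255},
  {"x":-0.94,"y":-0.68,"z":0,"wx":0,"wy":0,"wz":0,"gripper":255},
  {"x":-0.94,"y":-0.68,"z":0,"wx":0,"wy":0,"wz":0,"gripper":255},
  {"x":-0.94,"y":-0.68,"z":0,"wx":0,"wy":0,"wz":0,"gripper":255},
  {"x":-0.94,"y":-0.68,"z":0,"wx":0,"wy":0,"wz":0,"gripper":255},
], newtons=30)

```text
t: 0.98
eef_pos: [0.4263, 0.2755, 0.2312]
orientation: [-0.452, -3.109, 0.0]
ft_force: [0.8, 1.1, -0.0]
gripper_width: 0.004
grasp_force: 0.0
```

>>> servo_tool([
  {"x":-0.93,"y":-0.68,"z":0,"wx":0,"wy":0,"wz":0,"gripper":255},
  {"x":-0.93,"y":-0.68,"z":0,"wx":0,"wy":0,"wz":0,"gripper":255},
  {"x":-0.93,"y":-0.68,"z":0,"wx":0,"wy":0,"wz":0,"gripper":255},
  {"x":0,"y":0,"z":0,"wx":0,"wy":0,"wz":0,"gripper":255},
])

```text
t: 1.48
eef_pos: [0.5324, 0.1344, 0.2311]
orientation: [0.465, 3.106, -0.004]
ft_force: [-0.4, 0.4, -0.5]
gripper_width: -0.001
grasp_force: 0.0
```

Run:
```python
from h import *
f=r.grab_frame("wrist"); save("w1",f); np.savez("w1.npz",**f)
print(np.round(ray(f,320,240),3), r.observe()["eef_pos"], r.observe()["ft_force"])
M=f["world_to_cam"]
for n,p in dict(L=(.4884,.2394,.04),M=(.4649,.1578,.04),R=(.4415,.0761,.04),press=(.531,.139,.08)).items():
    q=M[:3,:3]@np.array(p)+M[:3,3]; print(n,q[0]/q[2]*f["fx"]+f["cx"],q[1]/q[2]*f["fy"]+f["cy"])
```

```text
[[ 0.454  0.159  0.372]
 [ 0.305 -0.082 -0.949]] [0.53091502 0.13748162 0.23091161] [-1.17535874  0.89471582 -0.17576376]
L 413.7038020530761 133.17865943121134
M 319.08773016913466 134.8304326531935
R 224.79786476113662 136.62001279425834
press 320.7797880886928 220.41852379914198
```

View pics/w1.png

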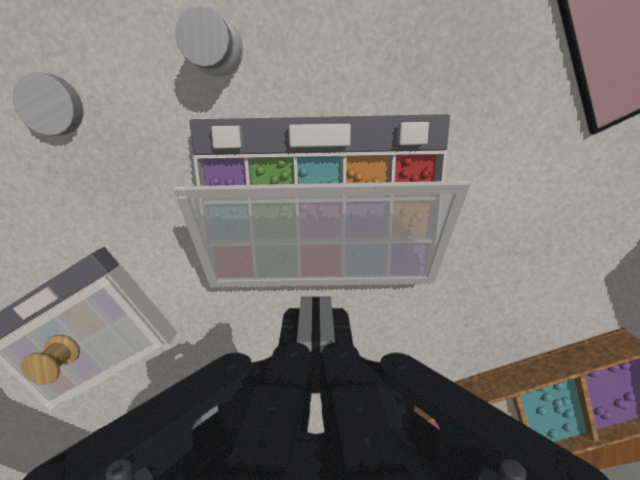

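The wrist view confirms the estimate: the latches are at (226,137), (320,135) and (414,133), within about 1 px of the prediction. The lid's edge is at row 190. Next I lower the tool onto the lid.

>>> servo_tool([
  {"x":0,"y":0,"z":0.9,"wx":0,"wy":0,"wz":0,"gripper":255},
  {"x":0,"y":0,"z":0.9,"wx":0,"wy":0,"wz":0,"gripper":255},
  {"x":0,"y":0,"z":0.5,"wx":0,"wy":0,"wz":0,"gripper":255},
  {"x":0,"y":0,"z":0.2,"wx":0,"wy":0,"wz":0,"gripper":255},
  {"x":0,"y":0,"z":0.2,"wx":0,"wy":0,"wz":0,"gripper":255},
  {"x":0,"y":0,"z":0.2,"wx":0,"wy":0,"wz":0,"gripper":255},
  {"x":0,"y":0,"z":0.2,"wx":0,"wy":0,"wz":0,"gripper":255},
  {"x":0,"y":0,"z":0.2,"wx":0,"wy":0,"wz":0,"gripper":255},
])

```text
t: 2.52
eef_pos: [0.5305, 0.1399, 0.0661]
orientation: [0.452, 3.108, 0.001]
ft_force: [-0.2, -0.0, 1.3]
gripper_width: -0.002
grasp_force: 0.6
```

>>> servo_tool([
  {"x":0,"y":0,"z":0.16,"wx":0,"wy":0,"wz":0,"gripper":255},
  {"x":0,"y":0,"z":0.16,"wx":0,"wy":0,"wz":0,"gripper":255},
  {"x":0,"y":0,"z":0.16,"wx":0,"wy":0,"wz":0,"gripper":255},
  {"x":0,"y":0,"z":0.1,"wx":0,"wy":0,"wz":0,"gripper":255},
  {"x":0,"y":0,"z":0.02,"wx":0,"wy":0,"wz":0,"gripper":255},
  {"x":0,"y":0,"z":0.02,"wx":0,"wy":0,"wz":0,"gripper":255},
])

```text
t: 3.28
eef_pos: [0.5303, 0.1397, 0.0354]
orientation: [0.452, 3.109, 0.0]
ft_force: [-0.7, 0.1, 1.7]
gripper_width: 0.002
grasp_force: 0.5
```

>>> servo_tool([
  {"x":0,"y":0,"z":0.02,"wx":0,"wy":0,"wz":0,"gripper":255},
  {"x":0,"y":0,"z":0.02,"wx":0,"wy":0,"wz":0,"gripper":255},
  {"x":0,"y":0,"z":0,"wx":0,"wy":0,"wz":0,"gripper":255},
])

```text
t: 3.65
eef_pos: [0.5304, 0.1397, 0.0349]
orientation: [0.453, 3.108, 0.001]
ft_force: [-6.6, -1.1, 20.0]
gripper_width: -0.005
grasp_force: 10.3
```

The lid has reached its hard stop, at z 0.035 with 20 N. Next is the middle latch.

>>> servo_tool([
  {"x":0,"y":0,"z":-0.52,"wx":0,"wy":0,"wz":0,"gripper":255},
  {"x":0.68,"y":-0.02,"z":0,"wx":0,"wy":0,"wz":0,"gripper":255},
  {"x":0.68,"y":-0.01,"z":0,"wx":0,"wy":0,"wz":0,"gripper":255},
  {"x":0,"y":0,"z":0.1,"wx":0,"wy":0,"wz":0,"gripper":255},
  {"x":0,"y":0,"z":0,"wx":0,"wy":0,"wz":0,"gripper":255},
])

```text
t: 4.28
eef_pos: [0.4654, 0.1576, 0.0543]
orientation: [0.452, 3.108, 0.0]
ft_force: [0.4, -0.4, 0.2]
gripper_width: -0.001
grasp_force: 0.0
```

Run:
```python
from h import *
f=r.grab_frame("scene"); save("s2",f,(220,130,460,310),3)
f=r.grab_frame("wrist"); save("w2",f)
print(r.observe()["eef_pos"], r.observe()["ft_force"])
```

```text
[0.46586028 0.15741652 0.05442244] [0.65189282 0.14514006 0.27210469]
```

View pics/s2.png

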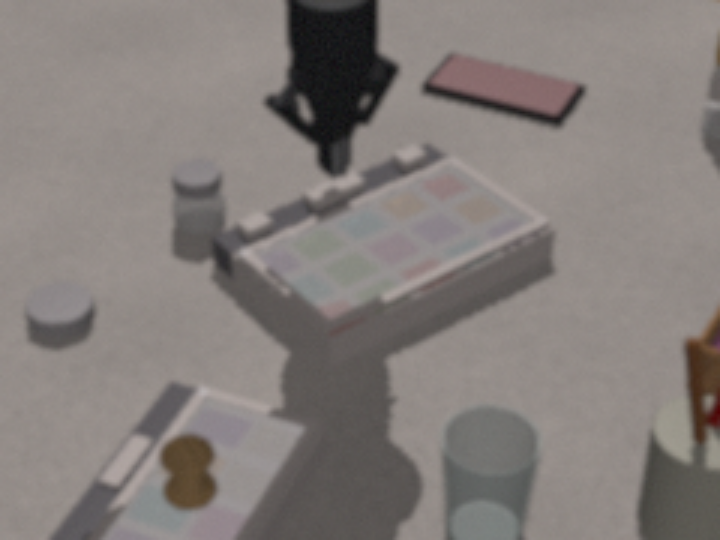

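View pics/w2.png

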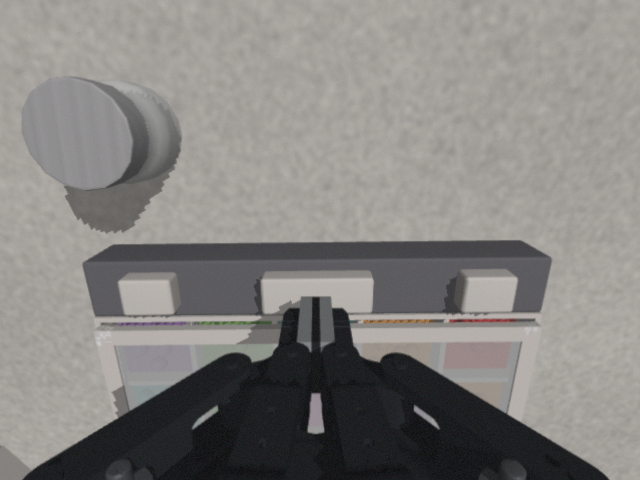

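Both views show the lid shut, and the finger tip is over the middle latch (wrist view, cap (262–372, 272–312)). The jar stays clear of the tool.

>>> servo_tool([
  {"x":0,"y":0,"z":0.2,"wx":0,"wy":0,"wz":0,"gripper":255},
  {"x":0,"y":0,"z":0.08,"wx":0,"wy":0,"wz":0,"gripper":255},
  {"x":0,"y":0,"z":0.08,"wx":0,"wy":0,"wz":0,"gripper":255},
  {"x":0,"y":0,"z":0.04,"wx":0,"wy":0,"wz":0,"gripper":255},
  {"x":0,"y":0,"z":0.03,"wx":0,"wy":0,"wz":0,"gripper":255},
  {"x":0,"y":0,"z":0.01,"wx":0,"wy":0,"wz":0,"gripper":255},
  {"x":0,"y":0,"z":0,"wx":0,"wy":0,"wz":0,"gripper":255},
])

```text
t: 5.25
eef_pos: [0.4648, 0.1574, 0.033]
orientation: [0.453, 3.108, 0.0]
ft_force: [-2.5, -3.0, 13.0]
gripper_width: 0.003
grasp_force: 6.6
```

>>> servo_tool([
  {"x":0,"y":0,"z":-0.44,"wx":0,"wy":0,"wz":0,"gripper":255},
  {"x":0.01,"y":0.85,"z":0,"wx":0,"wy":0,"wz":0,"gripper":255},
  {"x":0.01,"y":0.85,"z":0,"wx":0,"wy":0,"wz":0,"gripper":255},
  {"x":0,"y":0,"z":0,"wx":0,"wy":0,"wz":0,"gripper":255},
  {"x":0,"y":0,"z":0.2,"wx":0,"wy":0,"wz":0,"gripper":255},
  {"x":0,"y":0,"z":0.08,"wx":0,"wy":0,"wz":0,"gripper":255},
  {"x":0,"y":0,"z":0.08,"wx":0,"wy":0,"wz":0,"gripper":255},
  {"x":0,"y":0,"z":0.04,"wx":0,"wy":0,"wz":0,"gripper":255},
])

```text
t: 6.25
eef_pos: [0.4876, 0.2384, 0.034]
orientation: [-0.454, -3.108, 0.001]
ft_force: [-1.6, -2.6, 2.8]
gripper_width: -0.001
grasp_force: 1.4
```

>>> servo_tool([
  {"x":0,"y":0,"z":0.02,"wx":0,"wy":0,"wz":0,"gripper":255},
  {"x":0,"y":0,"z":0.02,"wx":0,"wy":0,"wz":0,"gripper":255},
  {"x":0,"y":0,"z":0,"wx":0,"wy":0,"wz":0,"gripper":255},
])

```text
t: 6.62
eef_pos: [0.488, 0.239, 0.033]
orientation: [0.453, 3.109, -0.0]
ft_force: [-3.7, -3.7, 12.6]
gripper_width: -0.004
grasp_force: 6.2
```

>>> servo_tool([
  {"x":0,"y":0,"z":-0.44,"wx":0,"wy":0,"wz":0,"gripper":255},
  {"x":-0.01,"y":-0.85,"z":0,"wx":0,"wy":0,"wz":0,"gripper":255},
  {"x":-0.01,"y":-0.85,"z":0,"wx":0,"wy":0,"wz":0,"gripper":255},
  {"x":-0.01,"y":-0.85,"z":0,"wx":0,"wy":0,"wz":0,"gripper":255},
  {"x":-0.01,"y":-0.85,"z":0,"wx":0,"wy":0,"wz":0,"gripper":255},
  {"x":0,"y":0,"z":0,"wx":0,"wy":0,"wz":0,"gripper":255},
])

```text
t: 7.38
eef_pos: [0.4408, 0.0729, 0.0545]
orientation: [0.46, 3.108, -0.001]
ft_force: [0.5, 0.6, -0.6]
gripper_width: 0.004
grasp_force: 0.0
```

>>> servo_tool([
  {"x":0,"y":0,"z":0.2,"wx":0,"wy":0,"wz":0,"gripper":255},
  {"x":0,"y":0,"z":0.08,"wx":0,"wy":0,"wz":0,"gripper":255},
  {"x":0,"y":0,"z":0.08,"wx":0,"wy":0,"wz":0,"gripper":255},
  {"x":0,"y":0,"z":0.04,"wx":0,"wy":0,"wz":0,"gripper":255},
  {"x":0,"y":0,"z":0.02,"wx":0,"wy":0,"wz":0,"gripper":255},
  {"x":0,"y":0,"z":0.02,"wx":0,"wy":0,"wz":0,"gripper":255},
  {"x":0,"y":0,"z":0,"wx":0,"wy":0,"wz":0,"gripper":255},
])

```text
t: 8.25
eef_pos: [0.4417, 0.0764, 0.033]
orientation: [0.452, 3.108, 0.001]
ft_force: [-1.2, 2.2, 13.4]
gripper_width: 0.002
grasp_force: 6.7
```

All three latches reached their stops. I'll retract and check.

>>> servo_tool([
  {"x":0,"y":0,"z":-0.4,"wx":0,"wy":0,"wz":0,"gripper":255},
  {"x":0,"y":0,"z":-0.9,"wx":0,"wy":0,"wz":0,"gripper":255},
  {"x":0,"y":0,"z":-0.9,"wx":0,"wy":0,"wz":0,"gripper":255},
  {"x":0,"y":0,"z":-0.9,"wx":0,"wy":0,"wz":0,"gripper":255},
  {"x":0,"y":0,"z":-0.9,"wx":0,"wy":0,"wz":0,"gripper":255},
  {"x":0,"y":0,"z":0,"wx":0,"wy":0,"wz":0,"gripper":255},
])

```text
t: 9.0
eef_pos: [0.443, 0.076, 0.2352]
orientation: [0.452, 3.104, 0.004]
ft_force: [-0.3, -0.6, 0.7]
gripper_width: -0.001
grasp_force: 0.0
```

Run:
```python
from h import *
f=r.grab_frame("scene"); save("s3",f,(220,130,460,310),3)
```

```text
(no output)
```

View pics/s3.png

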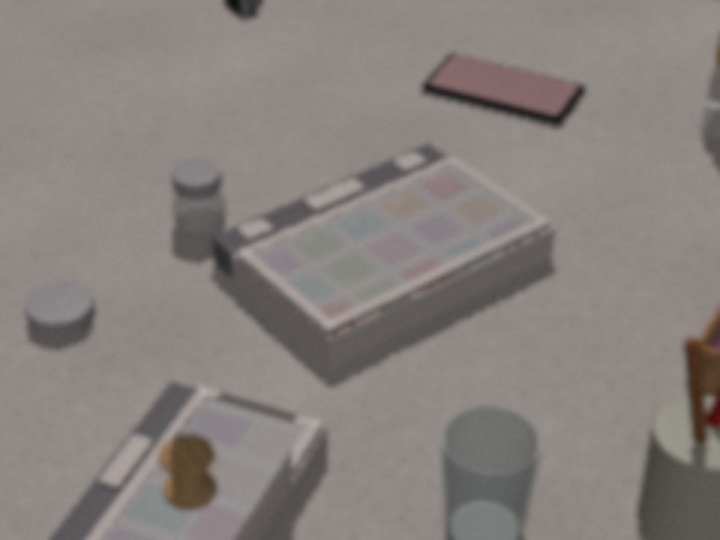

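The lid is flat and all three latches look low: (255,228), (335,193) and (410,160) in the crop. Nothing else has moved.

```bash
python3 -c "
from workcell import r
print(r.close_job())"
```

```text
the job is handed in; nothing more can be done
None
```

The lid is shut and the latches are fully down in the order middle, left, right; nothing else looked moved in the last picture, and the job was handed in at about 9 s with no verdict shown.

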